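# Put the lid on the blue jar

## Task

The blue stoneware jar is about to be packed. Lift the blue lid from the table and set it on the blue jar, without dropping it, so that it sits fully home and level; leave the blue jar standing about where it is, and leave the white jar and the white lid alone.

Things in the scene. Friction and masses are not known exactly. Their poses are not given: they have to be found in the camera images.
- blue_jar: Loose open round jar, blue, straight-walled, outside diameter 116 mm, inside 106 mm (wall 5 mm), 75 mm tall, about 0.8 kg, upright on the table. Origin: centre of its underside; z up along its axis, so the centre of the rim is at z = 75 mm.
- blue_lid: Loose rigid blue lid, about 0.35 kg, knob up on the table. Origin: centre of its underside, z up. Bottom up: round boss 86 mm wide, z 0-14 mm, enters the jar's mouth with 10 mm play all round; disc 132 mm wide, z 14-22, its underside rests on the rim; central straight round knob 30 mm wide, z 22-56. Seated, its origin is 61 mm above the jar's.
- white_jar: Bystander: a white jar of the same shape and size as the blue jar, open, loose. Origin: centre of its underside, z up. Not to be disturbed.
- white_lid: Bystander: a white lid of the same shape and size as the blue lid, loose, knob up on the table. Origin: centre of the underside of its boss, z up. Not to be disturbed.

How it is judged:
By the outcome, as a careful person would: the job done as asked, in the order asked, and still so for the second after the job is handed in, with the robot touching nothing.
It also fails if it takes over 40 s, if anything falls off the work surface, if the arm or the gripper's body presses on something with over 40 N, if the wrist force passes 120 N, or if a joint passes its speed limit or range.

## Robot

A 7-joint arm with a two-finger parallel gripper is mounted at the origin on the work surface. World frame = base frame: x ahead of the robot, y to its left, z up, the work surface at z = 0. Lengths are in mm, angles in rad, forces in N, time in s.
With the tool pointing down it reaches from about 425 to 825 mm from the base axis. Payload 3.6 kg.
Tool frame: the origin (TCP) lies at the very end of the fingers, on their centre line; the grasp point (between the pads) lies 19 mm behind it; z points along the fingers, y is the direction in which the jaws open and shut (so a half turn about z gives the same grasp; the last joint's range is limited). The gripper opens to 93 mm and grips with 3 to 60 N. Pads are 15 mm wide; open, the fingers measure 128 mm over their backs; the gripper's body (75 mm by 188 mm) begins 65 mm behind the grasp point.
Start: joints at [1.25, 0.615, -0.013, 1.423, 0.008, 1.103, -0.04], TCP at [188.869, -621.925, 218.64] pointing down, gripper open.
Joint ranges: [-3.12, 3.12], [-0.3, 2.06], [-1.34, 1.32], [0.26, 2.42], [-1.36, 4.5], [0.01, 1.98], [-2.84, 2.84]. Speed limits (rad/s): [2.79, 2.79, 3.14, 3.14, 3.14, 3.14, 3.14].

## Interface

Orientations are given as a rotation vector (axis times angle).
In Python, from workcell import env gives the robot as it stands.
- The arm moves only by the shell command python3 -m inch 'ROWS' [FORCE]. ROWS is JSON, one flat list of numbers, 7 for each row, row after row: the shift along the tool's x, y, z in mm, then the turn, a rotation vector about the tool's x, y, z in degrees, then the finger opening in mm, from 0 to 93. A call has 1 to 12 rows; each row shifts and turns the commanded pose from where the row before left it, along the tool's axes as they then stand; what a row does not reach is not made up. A row lasts 1/8 s, in which the tool goes at most 62.5 mm and 10.7 degrees, less where a joint would pass 70% of its speed; a pose out of reach is approached as far as the arm can. A call with a gripper value outside its range is refused whole. The fingers move at their own pace and stop on an object; FORCE is the grip in N (left out, the last holds). Time passes only in rows, so rows that do not move let the fingers close. It gives the time, the measured TCP pose, the force and the opening at its end, in the units of the state.
- env.state(): the state, without advancing time (a new reading comes with each control period).
- env.camera(name): name is "side" or "top"; returns the picture (480x640x3 uint8, blue, green, red); there is no depth.
- env.camera_info(name): a dict with "fx", "fy", "cx", "cy" (pixels), "pose" (4x4, takes a point from camera to world coordinates). Camera axes: x right, y up, looking along -z (the intrinsics and any distortion apply to the point x, -y, -z); pixel columns grow to the right and rows downward; lengths in mm; the calibration is good to about 2 mm. A picture is of the moment at which its call begins. camera_info takes no time and is no camera call.
- env.close_job(): hands the job in, once; it reports no verdict.
Trained networks look in the newest picture that a camera, given by its name, has taken for a name from the list of things; names that differ only in an ending like _2 or _b are one class to them, and where a whole thing is asked for, a point or a joint stands for the part that bears it (a point fixed in the world has none). Each returns a list of dicts, best first, with "conf" (0 to 1); they miss things now and then, are a little off and sometimes report something else, mostly with a low value. They report only what shows in the picture. A call takes as long as a camera call.
- env.boxes_of(camera, name): "uv" ([column, row] in pixels, amid what is visible of it).
- env.pinpoint(camera, name): "uv" ([column, row] in pixels: a listed point, or the origin of a listed thing).
The state is a dict: "time": time; "joints": joint angles; "joint_velocities": joint speeds; "joint_efforts": joint torques, N m; "ee_pos": TCP position; "eef_rot": TCP orientation; "wrist_force": force on the tool from outside, world axes, zero at the start; "torque": the same for the moment, N m; "width": finger opening in mm.
Only numpy, scipy, OpenCV 4.12 (cv2) and the standard library are available. Lean on these libraries where they do the work, as an engineer would, in place of code of your own. Each camera call takes 0.05 s, during which the arm holds its last target.

## Working session

There is one attempt and no reset: what is moved stays moved. The work goes in short steps, Python scripts to look and compute and a shell command to move; the robot and the scene stay as the last step left them, time stands still between calls to the robot, and variables do not carry over. Pictures are saved under pics/ and viewed, and the job is handed in when it is done.

```bash
mkdir -p pics; cat > h.py <<'E'
import numpy as np, cv2
from workcell import env
def ray(cam,uv):
    i=env.camera_info(cam);P=np.array(i["pose"])
    d=np.array([(uv[0]-i["cx"])/i["fx"],-(uv[1]-i["cy"])/i["fy"],-1.0])
    return P[:3,3],P[:3,:3]@d
def at_z(cam,uv,z):
    o,d=ray(cam,uv);return o+d*(z-o[2])/d[2]
def tri(r):
    A=np.zeros((3,3));b=np.zeros(3)
    for o,d in r:
        d=d/np.linalg.norm(d);M=np.eye(3)-np.outer(d,d);A+=M;b+=M@o
    return np.linalg.solve(A,b)
def proj(cam,p):
    i=env.camera_info(cam);P=np.array(i["pose"]);q=P[:3,:3].T@(np.array(p)-P[:3,3])
    return np.array([i["cx"]+i["fx"]*q[0]/-q[2],i["cy"]-i["fy"]*q[1]/-q[2]])
E
python3 - <<'E'
from h import *
for c in("side","top"):
    cv2.imwrite(f"pics/{c}0.png",env.camera(c)); i=env.camera_info(c);print(c,{k:v for k,v in i.items()})
    for n in("blue_jar","blue_lid","white_jar","white_lid"):
        for d in env.pinpoint(c,n)[:2]: print(n,d,at_z(c,d["uv"],0).round(1))
s=env.state();print(s)
E
```

```text
side {'fx': 606.0963626842205, 'fy': 606.0963626842205, 'cx': 318.85952095718585, 'cy': 242.12681774660692, 'pose': array([[-8.77834927e-01,  3.36548327e-01, -3.40794754e-01,
         1.68213620e+02],
       [-4.78597813e-01, -6.44139926e-01,  5.96680727e-01,
         6.50211543e+02],
       [-1.87076072e-02,  6.86890806e-01,  7.26519818e-01,
         8.45632310e+02],
       [ 0.00000000e+00,  0.00000000e+00,  0.00000000e+00,
         1.00000000e+00]])}
blue_lid {'uv': [225.2, 302.8], 'conf': 0.69} [640.7 161.2   0. ]
blue_lid {'uv': [385.0, 238.1], 'conf': 0.45} [ 457.  -112.7    0. ]
white_jar {'uv': [386.1, 240.6], 'conf': 0.52} [ 452.4 -107.6   -0. ]
white_lid {'uv': [230.1, 305.9], 'conf': 0.54} [629.2 162.8   0. ]
top {'fx': 559.0468824146445, 'fy': 559.0468824146445, 'cx': 320.7350637187854, 'cy': 239.84237315064465, 'pose': array([[ 9.59814807e-03,  9.91626453e-01, -1.28782191e-01,
         4.33515104e+02],
       [-9.99608636e-01,  1.28991756e-02,  2.48230910e-02,
         5.58388357e+00],
       [ 2.62764177e-02,  1.28493535e-01,  9.91362175e-01,
         1.01035649e+03],
 
[... 444 characters left out ...]
': array([ 1.24949472,  0.61497407, -0.01260987,  1.42346898,  0.00807684,
        1.10338398, -0.04039747]), 'joint_velocities': array([-3.11346770e-05, -1.39191076e-04,  3.27139604e-04, -6.36626133e-04,
       -5.34975526e-04, -4.89042109e-04, -1.29200993e-03]), 'joint_efforts': array([-1.50300061e-04, -4.58393276e+01,  2.08716374e-01, -1.65862745e+01,
       -6.10552216e-02,  1.40155462e-02,  6.46220110e-05]), 'ee_pos': array([ 188.87331592, -621.89038094,  218.5691343 ]), 'eef_rot': array([-3.10732540e+00, -4.61436686e-01, -4.67166723e-05]), 'wrist_force': array([-0.17561352, -0.25258923, -0.61570638]), 'torque': array([-0.03688117, -0.02565605,  0.03570307]), 'width': 93.10355827666503}
```

View pics/side0.png

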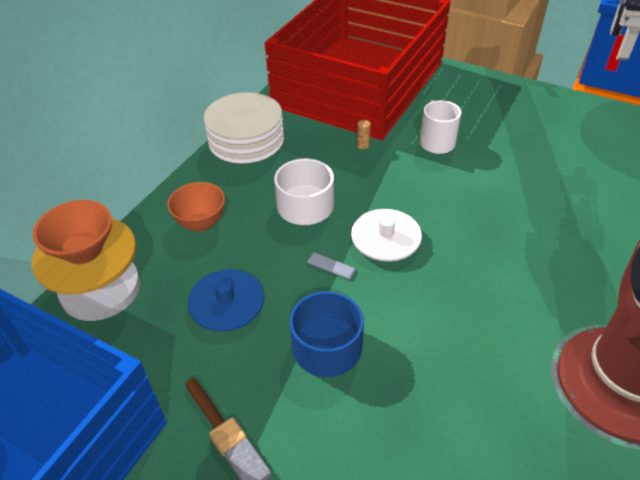

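View pics/top0.png

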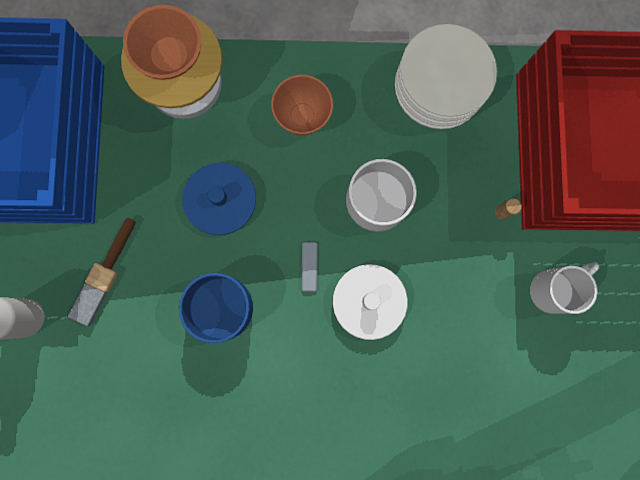

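The pictures show the blue lid at about (222,200) top and (226,299) side. The blue jar is at (216,308) top and (327,333) side. The top network agrees. The side network's second "blue_lid" guess, at (385,238), is actually the white lid, so I'm discarding it. Next I'll refine the positions by fitting silhouettes.

```bash
cat >> h.py <<'E'
from scipy.optimize import minimize
a=np.linspace(0,2*np.pi,60)
def circ(r,z): return np.c_[r*np.cos(a),r*np.sin(a),0*a+z]
LID=[np.r_[circ(43,0),circ(66,14),circ(66,22)],np.r_[circ(15,22),circ(15,56)]]
JAR=[np.r_[circ(58,0),circ(58,75)]]
def sil(cam,parts,p):
    m=np.zeros((480,640),np.uint8)
    for P in parts:
        q=np.array([proj(cam,v+p) for v in P],np.float32)
        cv2.fillConvexPoly(m,np.round(cv2.convexHull(q)*16).astype(np.int32),255,cv2.LINE_AA,4)
    return m/255.
def blue(img,seed):
    h=cv2.cvtColor(img,cv2.COLOR_BGR2HSV)
    m=((h[...,0]>98)&(h[...,0]<128)&(h[...,1]>110)).astype(np.uint8)
    n,l=cv2.connectedComponents(m); u,v=seed
    w=l[v-45:v+45,u-45:u+45];k=np.bincount(w[w>0]).argmax()
    m=(l==k).astype(np.uint8)
    c,_=cv2.findContours(m,cv2.RETR_EXTERNAL,cv2.CHAIN_APPROX_NONE);cv2.drawContours(m,c,-1,1,-1)
    return m.astype(float)
def fit(parts,masks,p0,z=0):
    f=lambda x:sum(np.abs(sil(c,parts,np.array([x[0],x[1],z]))-m).sum() for c,m in masks.items())
    r=minimize(f,p0,method="Nelder-Mead",options=dict(initial_simplex=np.array([p0,p0+[8,0],p0+[0,8]]),xatol=.1,fatol=1))
    return r.x.round(1),r.fun,[m.sum() for m in masks.values()]
E
cat > f.py <<'E'
from h import *
im={c:cv2.imread(f"pics/{c}0.png") for c in("side","top")}
for n,P,s,p0 in(("lid",LID,dict(side=(226,299),top=(220,199)),[637,162.]),("jar",JAR,dict(side=(327,333),top=(216,308)),[440,158.])):
    m={c:blue(im[c],s[c]) for c in s}
    for cs in(["side"],["top"],["side","top"]):
        print(n,cs,fit(P,{c:m[c] for c in cs},np.array(p0)))
E
python3 f.py; python3 -c "
from scipy.spatial.transform import Rotation as R
print(R.from_rotvec([-3.1073,-.4614,0]).as_matrix().round(3))"
```

```text
[[ 0.957  0.291 -0.   ]
 [ 0.291 -0.957  0.   ]
 [ 0.    -0.    -1.   ]]Traceback (most recent call last):
  File "f.py", line 6, in <module>
    print(n,cs,fit(P,{c:m[c] for c in cs},np.array(p0)))
               ~~~^^^^^^^^^^^^^^^^^^^^^^^^^^^^^^^^^^^^^
  File "h.py", line 38, in fit
    r=minimize(f,p0,method="Nelder-Mead",options=dict(initial_simplex=np.array([p0,p0+[8,0],p0+[0,8]]),xatol=.1,fatol=1))
    res = _minimize_neldermead(fun, x0, args, callback, bounds=bounds,
                               **options)
    fxc = func(xc)
    fx = function(np.copy(x), *(wrapper_args + args))
  File "h.py", line 37, in <lambda>
    f=lambda x:sum(np.abs(sil(c,parts,np.array([x[0],x[1],z]))-m).sum() for c,m in masks.items())
               ~~~^^^^^^^^^^^^^^^^^^^^^^^^^^^^^^^^^^^^^^^^^^^^^^^^^^^^^^^^^^^^^^^^^^^^^^^^^^^^^^^
  File "h.py", line 37, in <genexpr>
    f=lambda x:sum(np.abs(sil(c,parts,np.array([x[0],x[1],z]))-m).sum() for c,m in masks.items())
                          ~~~^^^^^^^^^^^^^^^^^^^^^^^^^^^^^^^^^
  File "h.py", line 25, in sil
    q=np.array([proj(cam,v+p) for v in P],np.float32)
                ~~~~^^^^^^^^^
  File "h.py", line 15, in proj
    i=env.camera_info(cam);P=np.array(i["pose"]);q=P[:3,:3].T@(np.array(p)-P[:3,3])
ValueError: time passes only in moves, steps and waits
```

```bash
sed -i 's/env\.camera_info(/CI(/' h.py; sed -i '2a import functools\n@functools.lru_cache(None)\ndef CI(c): return env.camera_info(c)' h.py
python3 f.py; python3 -c "
from workcell import env;print(env.state()['time'])"
```

```text
lid ['side'] (array([636.5, 162.9]), np.float64(227.95686274509802), [np.float64(3724.0)])
lid ['top'] (array([635.6, 164.6]), np.float64(209.1686274509804), [np.float64(4189.0)])
lid ['side', 'top'] (array([635.7, 164. ]), np.float64(448.58431372549023), [np.float64(3724.0), np.float64(4189.0)])
jar ['side'] (array([441. , 156.4]), np.float64(247.57254901960783), [np.float64(5268.0)])
jar ['top'] (array([440.3, 158.1]), np.float64(187.13333333333333), [np.float64(4090.0)])
jar ['side', 'top'] (array([440.3, 157.9]), np.float64(447.1058823529412), [np.float64(5268.0), np.float64(4090.0)])
0.5
```

Estimates: lid at (636,164), jar at (440.5,157.5), with both cameras within 2 mm. I'll travel at z≈218 towards the lid, leaving the orientation as it is.

```bash
python3 -m inch '[36,-34,0,0,0,0,93, 36,-34,0,0,0,0,93, 36,-34,0,0,0,0,93, 36,-34,0,0,0,0,93, 36,-34,0,0,0,0,93, 36,-34,0,0,0,0,93, 36,-34,0,0,0,0,93, 36,-34,0,0,0,0,93, 36,-34,0,0,0,0,93, 36,-34,0,0,0,0,93, 36,-34,0,0,0,0,93, 36,-34,0,0,0,0,93]' 
cat >> h.py <<'E'
from scipy.spatial.transform import Rotation as R
def delta(t):
    s=env.state();r=R.from_rotvec(s["eef_rot"])
    print("t",round(s["time"],2),"pos",s["ee_pos"].round(1),"z",r.as_matrix()[:,2].round(4),"F",s["wrist_force"].round(1),"w",round(s["width"],1),"d_tool",r.inv().apply(np.array(t)-s["ee_pos"]).round(1))
E
python3 -c "
from h import *;delta([636,164,218])"
```

```text
time: 2.0
ee_pos: [484.6, -104.7, 219.1]
eef_rot: [3.107, 0.461, 0.002]
wrist_force: [2.0, -0.4, -0.3]
width: 93.0
t 2.0 pos [ 484.6 -104.7  219.1] z [ 1.e-03 -3.e-04 -1.e+00] F [ 2.  -0.4 -0.3] w 93.0 d_tool [ 222.9 -213.1    1.1]
```

```bash
python3 -m inch '[36,-34,0,0,0,0,93, 36,-34,0,0,0,0,93, 36,-34,0,0,0,0,93, 36,-34,0,0,0,0,93, 36,-34,10,0,0,0,93, 36,-34,20,0,0,0,93, 7,-9,30,0,0,0,93, 0,0,30,0,0,0,93, 0,0,20,0,0,0,93, 0,0,0,0,0,0,93, 0,0,0,0,0,0,93]' 
python3 -c "
from h import *
for c in ('side','top'): cv2.imwrite(f'pics/{c}1.png',env.camera(c))
delta([636,164,27])"
```

```text
time: 3.38
ee_pos: [636.0, 162.8, 109.7]
eef_rot: [-3.107, -0.461, -0.003]
wrist_force: [0.2, 0.7, -0.9]
width: 93.2
t 3.48 pos [636.1 162.9 110.2] z [ 2.7e-03  9.0e-04 -1.0e+00] F [-0.1  0.3  1. ] w 93.2 d_tool [-0.  -1.1 83.2]
```

View pics/side1.png

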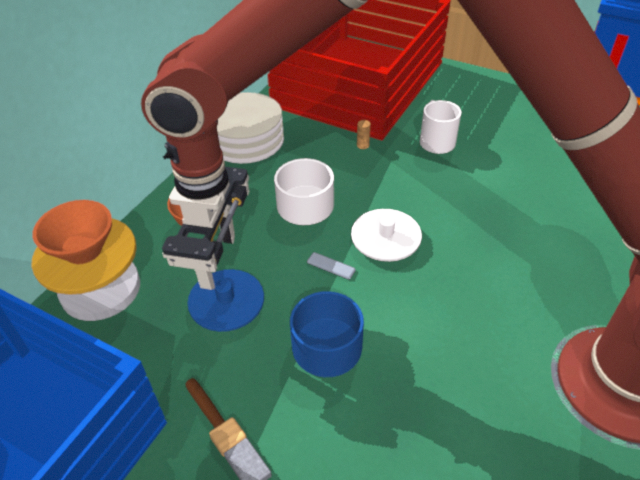

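The gripper hangs over the lid knob (225,290), with one finger at (205,275) and the other behind it at (230,235). Everything else is undisturbed. Next I descend and close lightly so the fingers centre on the knob.

```bash
python3 -m inch '[0,-1,20,0,0,0,93, 0,0,20,0,0,0,93, 0,0,20,0,0,0,93, 0,0,12,0,0,0,93, 0,0,8,0,0,0,93, 0,0,3,0,0,0,93, 0,0,0,0,0,0,93, 0,0,0,0,0,0,93]' 
python3 -c "
from h import *
delta([636,164,27])"
```

```text
time: 4.47
ee_pos: [635.3, 163.7, 26.3]
eef_rot: [-3.107, -0.461, -0.002]
wrist_force: [0.5, 0.3, -0.7]
width: 93.1
t 4.47 pos [635.3 163.7  26.3] z [ 1.1e-03  4.0e-04 -1.0e+00] F [ 0.5  0.3 -0.7] w 93.1 d_tool [ 0.8 -0.1 -0.7]
```

```bash
python3 -m inch '[0,0,0,0,0,0,40, 0,0,0,0,0,0,20, 0,0,0,0,0,0,10, 0,0,0,0,0,0,10, 0,0,0,0,0,0,10, 0,0,0,0,0,0,10]' 15
python3 -m inch '[0,0,0,0,0,0,10, 0,0,0,0,0,0,10, 0,0,0,0,0,0,10, 0,0,0,0,0,0,10]' 45
python3 -c "
from h import *
for c in ('side','top'): cv2.imwrite(f'pics/{c}2.png',env.camera(c))
delta([636,164,27])"
```

```text
time: 5.22
ee_pos: [634.9, 163.6, 25.7]
eef_rot: [-3.107, -0.461, -0.0]
wrist_force: [-1.1, 0.7, 0.6]
width: 37.9
time: 5.72
ee_pos: [634.8, 163.6, 25.7]
eef_rot: [-3.107, -0.461, 0.0]
wrist_force: [-0.5, 0.5, 0.4]
width: 29.2
t 5.83 pos [634.8 163.6  25.7] z [-0.e+00  1.e-04 -1.e+00] F [-0.2  1.1 -0.3] w 28.9 d_tool [ 1.2 -0.  -1.3]
```

The width holds at about 29 mm, so the knob is gripped. Lifting.

```bash
python3 -m inch '[0,0,-3,0,0,0,10, 0,0,-8,0,0,0,10, 0,0,-15,0,0,0,10, 0,0,-20,0,0,0,10, 0,0,-20,0,0,0,10, 0,0,-20,0,0,0,10, 0,0,-20,0,0,0,10, 0,0,-10,0,0,0,10, 0,0,-4,0,0,0,10, 0,0,0,0,0,0,10, 0,0,0,0,0,0,10]' 50
python3 -c "
from h import *
for c in ('side','top'): cv2.imwrite(f'pics/{c}3.png',env.camera(c))
delta([440.5-1,157.5,146])"
```

```text
time: 7.2
ee_pos: [634.3, 163.4, 144.8]
eef_rot: [3.107, 0.462, -0.003]
wrist_force: [0.2, -0.0, -3.4]
width: 29.5
t 7.3 pos [634.4 163.5 144.9] z [-1.5e-03 -3.0e-04 -1.0e+00] F [-0.2 -0.9 -4.2] w 29.3 d_tool [-188.2  -50.9   -0.8]
```

View pics/side3.png

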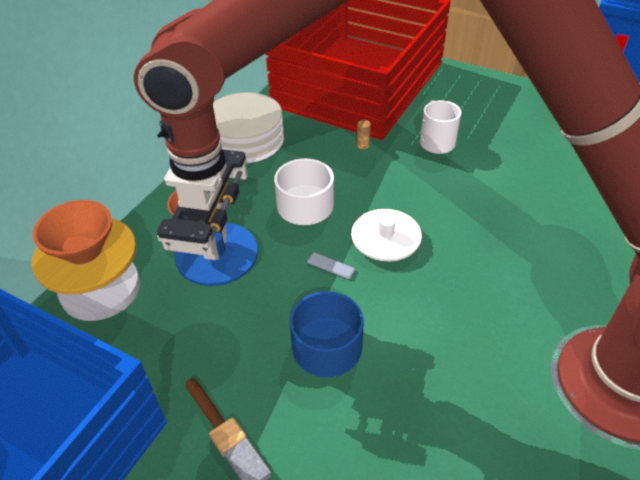

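View pics/top3.png

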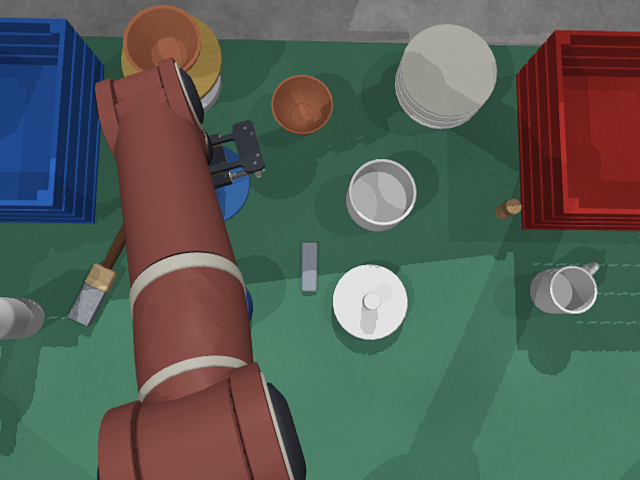

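The lid is in the grip, apparently level, centred near (217,253) side. The jars are untouched. Next I carry it over the jar at moderate speed.

```bash
python3 -m inch '[-8,-2,-1,0,0,0,10, -16,-4,0,0,0,0,10, -22,-6,0,0,0,0,10, -24,-7,0,0,0,0,10, -24,-7,0,0,0,0,10, -24,-6,0,0,0,0,10, -22,-6,0,0,0,0,10, -20,-5,0,0,0,0,10, -14,-4,0,0,0,0,10, -10,-3,0,0,0,0,10, -4,-1,0,0,0,0,10, 0,0,0,0,0,0,10]'
python3 -m inch '[0,0,0,0,0,0,10, 0,0,0,0,0,0,10]'
python3 - <<'E'
from h import *
for c in ('side','top'): cv2.imwrite(f'pics/{c}4.png',env.camera(c))
s=env.state();p=s["ee_pos"]
delta([439.5,157.5,p[2]])
im=cv2.imread('pics/side4.png')
for pt,P in ((np.array([p[0]+1,p[1]+.3,p[2]-26]),LID),(np.array([440.5,157.5,0]),JAR)):
    for q in P[0]:
        cv2.circle(im,tuple(int(v) for v in proj('side',q+pt)),0,(0,255,255),-1)
cv2.imwrite('pics/ov4.png',cv2.resize(im[120:420,120:520],(800,600)))
E
```

```text
time: 8.8
ee_pos: [440.5, 157.8, 146.8]
eef_rot: [-3.107, -0.461, -0.001]
wrist_force: [0.2, -0.6, -3.7]
width: 29.6
time: 9.05
ee_pos: [440.6, 157.7, 146.6]
eef_rot: [-3.108, -0.461, -0.001]
wrist_force: [0.4, -0.4, -3.6]
width: 29.3
t 9.15 pos [440.4 157.7 146.6] z [ 2.e-04  1.e-04 -1.e+00] F [-0.5  0.7 -3.6] w 29.2 d_tool [-1.  -0.1 -0. ]
```

View pics/ov4.png

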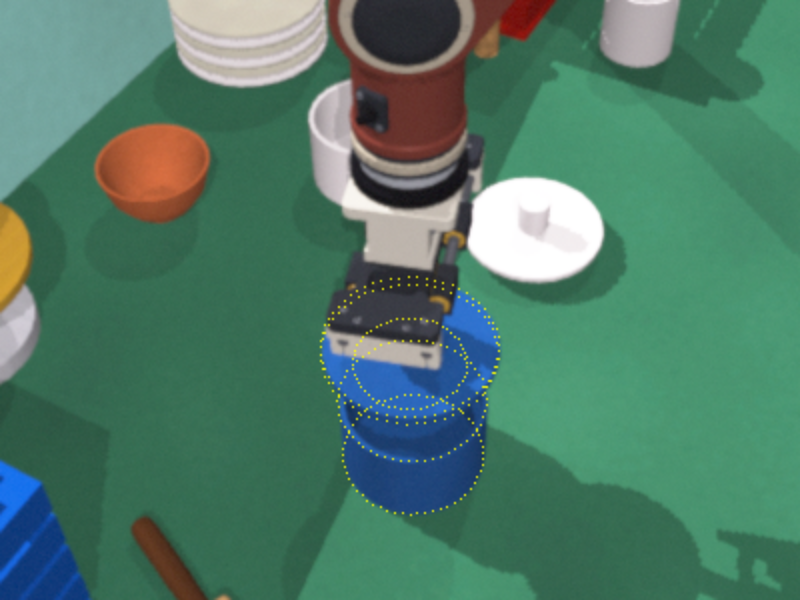

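The overlay matches both the lid (disc level, centre about (410,345) in the crop) and the jar to within a pixel or so. Seated TCP should be about 86.7, so I'm lowering.

```bash
python3 -m inch '[-1,0,6,0,0,0,10, 0,0,10,0,0,0,10, 0,0,10,0,0,0,10, 0,0,10,0,0,0,10, 0,0,9,0,0,0,10, 0,0,6,0,0,0,10, 0,0,3,0,0,0,10, 0,0,0,0,0,0,10, 0,0,0,0,0,0,10]'
python3 -m inch '[0,0,2,0,0,0,10, 0,0,0,0,0,0,10]'
python3 -m inch '[0,0,2,0,0,0,10, 0,0,0,0,0,0,10]'
```

```text
time: 10.28
ee_pos: [439.4, 157.6, 93.0]
eef_rot: [-3.107, -0.461, -0.001]
wrist_force: [-0.0, -0.6, -4.5]
width: 29.1
time: 10.52
ee_pos: [439.2, 157.4, 90.7]
eef_rot: [-3.107, -0.461, 0.0]
wrist_force: [-0.2, -0.7, -3.0]
width: 29.4
time: 10.78
ee_pos: [439.1, 157.4, 88.6]
eef_rot: [3.107, 0.461, -0.0]
wrist_force: [-0.2, 0.2, -3.4]
width: 29.0
```

```bash
python3 -m inch '[0,0,1,0,0,0,10, 0,0,0,0,0,0,10]'
python3 -m inch '[0,0,1,0,0,0,10, 0,0,0,0,0,0,10]'
```

```text
time: 11.02
ee_pos: [439.2, 157.4, 87.6]
eef_rot: [-3.107, -0.461, 0.0]
wrist_force: [-0.2, 0.1, -2.7]
width: 29.2
time: 11.28
ee_pos: [439.2, 157.4, 86.7]
eef_rot: [-3.107, -0.461, 0.0]
wrist_force: [0.1, 0.3, -2.3]
width: 29.2
```

```bash
python3 -m inch '[0,0,1,0,0,0,10, 0,0,0,0,0,0,10]'
python3 -m inch '[0,0,0.5,0,0,0,10, 0,0,0,0,0,0,10]'
```

```text
time: 11.52
ee_pos: [439.2, 157.5, 86.5]
eef_rot: [3.107, 0.461, 0.001]
wrist_force: [-1.1, -0.3, 4.6]
width: 29.4
time: 11.78
ee_pos: [439.3, 157.5, 86.5]
eef_rot: [3.107, 0.461, 0.001]
wrist_force: [-2.8, -0.5, 9.6]
width: 29.1
```

The force turned upward at TCP z = 86.5, the expected seated height, with the jar not tilted. I'll relieve the push and open with a low force.

```bash
python3 -m inch '[0,0,-1,0,0,0,10, 0,0,0,0,0,0,10]' 5
python3 -m inch '[0,0,0,0,0,0,34, 0,0,0,0,0,0,40, 0,0,0,0,0,0,60, 0,0,0,0,0,0,93, 0,0,0,0,0,0,93, 0,0,0,0,0,0,93, 0,0,0,0,0,0,93]'
python3 - <<'E'
from h import *
cv2.imwrite('pics/side5.png',env.camera('side'))
delta([440,157.5,86])
E
```

```text
time: 12.02
ee_pos: [439.4, 157.6, 86.5]
eef_rot: [-3.107, -0.461, -0.001]
wrist_force: [-1.4, -0.0, 3.5]
width: 30.2
time: 12.9
ee_pos: [439.2, 157.5, 86.2]
eef_rot: [-3.107, -0.462, -0.0]
wrist_force: [-0.3, 0.4, 1.2]
width: 85.4
t 12.95 pos [439.2 157.5  86.2] z [ 0.e+00  1.e-04 -1.e+00] F [-0.2  0.1  0.2] w 89.2 d_tool [0.8 0.2 0.2]
```

View pics/side5.png

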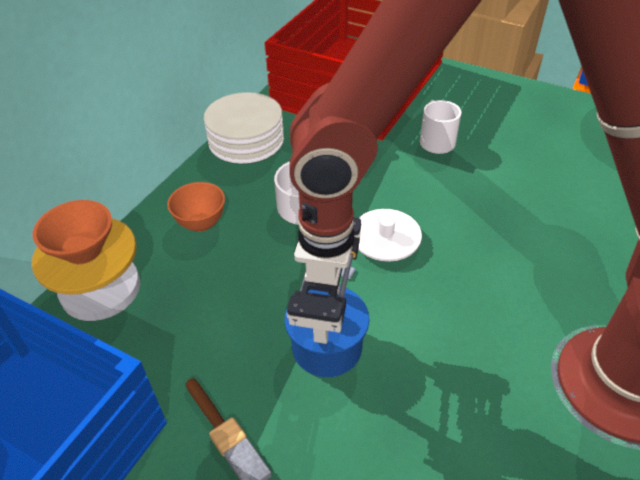

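The lid sits on the jar, disc around (327,318), with the fingers open and clear. Now I'll retreat straight up, then to the side for an unobstructed look.

```bash
python3 -m inch '[0,0,-5,0,0,0,93, 0,0,-15,0,0,0,93, 0,0,-25,0,0,0,93, 0,0,-30,0,0,0,93, 0,0,-30,0,0,0,93, 0,0,-30,0,0,0,93, 0,0,-20,0,0,0,93, 0,0,0,0,0,0,93]'
python3 -m inch '[-8,35,0,0,0,0,93, -10,45,0,0,0,0,93, -10,45,0,0,0,0,93, -10,45,0,0,0,0,93, -10,45,0,0,0,0,93, -10,45,0,0,0,0,93, -10,45,0,0,0,0,93, -10,45,0,0,0,0,93, -10,45,0,0,0,0,93, -5,20,0,0,0,0,93, 0,0,0,0,0,0,93, 0,0,0,0,0,0,93]'
python3 - <<'E'
from h import *
s=env.state();print(s["time"])
im={c:env.camera(c) for c in('side','top')}
o=[]
S={**dict(lidjar=[LID[0]+[0,0,61],LID[1]+[0,0,61],JAR[0]])}
m={c:blue(im[c],u) for c,u in dict(side=(327,325),top=(216,305)).items()}
for cs in(["side"],["top"],["side","top"]):
    r=fit([LID[0]+[0,0,61],LID[1]+[0,0,61],JAR[0]],{c:m[c] for c in cs},np.array([440.,157.5]));print(cs,r)
    if cs==["side"]: continue
for c in im:
    k=im[c].copy(); cv2.imwrite(f'pics/{c}6raw.png',k)
    for q in np.r_[LID[0][60:]+[0,0,61],LID[1]+[0,0,61],JAR[0][:60]]:
        cv2.circle(k,tuple(int(v) for v in proj(c,q+[r[0][0],r[0][1],0])),0,(0,255,255),-1)
    u,v=[int(x) for x in proj(c,[440,157,60])];o.append(cv2.resize(k[v-75:v+75,u-75:u+75],(400,400)))
cv2.imwrite('pics/ov6.png',np.hstack(o))
for c,n in (("top","white_jar"),("top","white_lid")):
    a0=cv2.imread(f'pics/{c}0.png')
d=cv2.absdiff(cv2.imread('pics/top0.png'),im['top']);print('diff wjar',d[150:240,340:420].mean(),'wlid',d[262:342,330:410].mean())
E
```

```text
time: 13.95
ee_pos: [440.0, 157.8, 242.7]
eef_rot: [-3.107, -0.461, -0.006]
wrist_force: [-0.3, -0.4, -0.7]
width: 92.6
time: 15.45
ee_pos: [471.1, -264.0, 240.8]
eef_rot: [-3.104, -0.466, 0.0]
wrist_force: [0.1, 0.5, 0.6]
width: 93.2
15.45
['side'] (array([440.8, 156.3]), np.float64(283.0), [np.float64(6153.0)])
['top'] (array([439.9, 158. ]), np.float64(205.05882352941177), [np.float64(5136.0)])
['side', 'top'] (array([440.2, 157.8]), np.float64(501.5843137254902), [np.float64(6153.0), np.float64(5136.0)])
diff wjar 0.74875 wlid 1.1525
```

View pics/ov6.png

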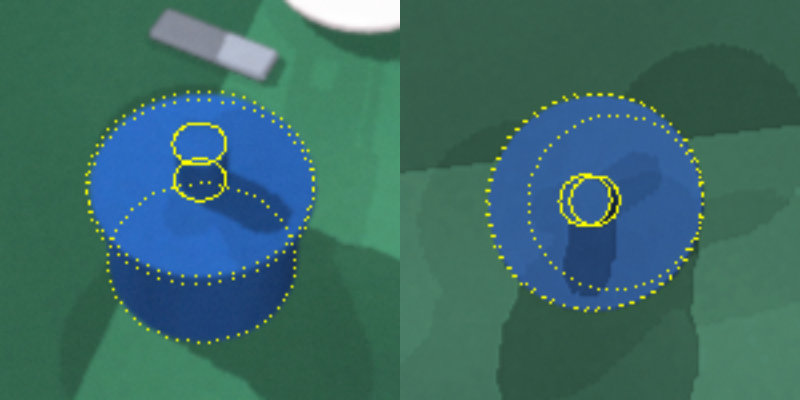

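View pics/side6raw.png

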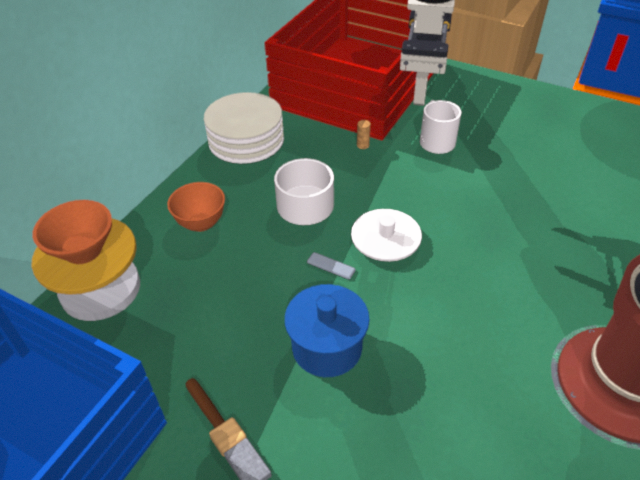

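View pics/top6raw.png

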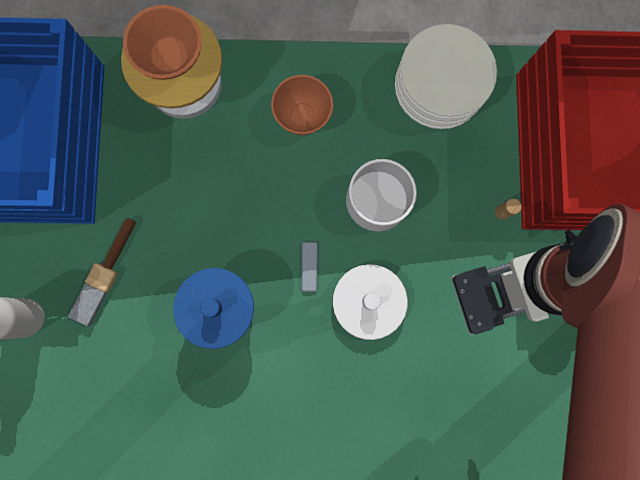

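The lid is seated level: the outline of the seated model matches in both views, with the lid centred at (213,307) top and (327,322) side. The white jar and lid are unchanged, and the gripper hangs clear of everything. Handing in.

```bash
python3 -c "
from h import *
delta([0,0,0]);print(env.close_job())"
```

```text
t 15.55 pos [ 471.2 -264.2  241.2] z [ 0.      0.0014 -1.    ] F [ 0.3  0.4 -0. ] w 92.6 d_tool [-372.8 -390.8  241.5]
the job is handed in; nothing more can be done
None
```

The blue lid is on the blue jar, fully seated and level, and I handed the job in at 15.6 s. I gripped it by the knob, carried it over, lowered it until it touched at the expected seated height (measured TCP z = 86.5 mm, expected 86.7) and released it.

- **Lid and jar:** in the last pictures the outline of the seated lid and jar matches in both cameras. The jar is at (440.2, 157.8), within about 0.1 mm of where it started.
- **White jar and lid:** they look unchanged in before-and-after top pictures.
- **Robot:** the gripper was clear of everything at hand-in. The largest wrist force I read was about 10 N.
- **Disagreements:** the two cameras differed by up to about 2 mm on position, which is within calibration. Early on, the side camera's network also gave a low-confidence "blue_lid" on the white lid, and I discarded it.

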